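Unhook a spray-booth hanger and bin its parts

ROBOT

A 6-joint arm with a two-finger parallel gripper is mounted at the origin on the work surface. World frame = base frame: x ahead of the robot, y to its left, z up, the work surface at z = 0. Lengths are in m, angles in rad, forces in N, time in s.
With the tool pointing down it reaches from about 0.325 to 0.925 m from the base axis. Payload 3.1 kg.
Tool frame: the origin (TCP) lies midway between the tips of the shut fingers; the grasp point (between the pads) lies 19 mm behind it; z points along the fingers, y is the line along which they close (so a half turn about z gives the same grasp; the last joint's range is limited). The gripper opens to 85 mm and grips with 20 to 120 N. Pads are 22 mm wide; open, the fingers measure 114 mm over their backs; the gripper's body (76 mm by 85 mm) begins 54 mm behind the grasp point. The pads swing forward as they close: fully open they stand 13 mm farther back than shut.
Start: joints at [1.209, 0.217, 1.613, -0, 1.311, -0.112], TCP at [0.154, 0.606, 0.208] pointing down, gripper open.
Joint ranges: [-2.75, 2.75], [-0.78, 2.1], [0.31, 2.55], [-1.13, 4.27], [0.13, 2.63], [-2.58, 2.58]. Speed limits (rad/s): [2.79, 2.79, 3.14, 3.14, 3.14, 3.14].

INTERFACE

Orientations are given as a unit quaternion [x, y, z, w].
In Python, from rig import robot gives the robot as it stands.
- The arm moves only by the tool step_arm, never from a script. Its argument "series" is a list of rows, each a list of 7 numbers: the closure, from 0 (fully open) to 1 (shut), then the shift along the tool's x, y, z normalised to -1 to 1, where 1 is 200 mm, then the turn, a rotation vector about the tool's x, y, z normalised to -1 to 1, where 1 is 120 degrees. A call has exactly 5 rows; each row is the pose to reach, as a shift and turn from the pose commanded when the call began, along the tool's axes at that moment; what a row does not reach only later rows make up. A row lasts 1/8 s, in which the tool goes at most 62.5 mm and 10.7 degrees, less where a joint would pass 70% of its speed; a pose out of reach is approached as far as the arm can. A call with a number of a shift or a turn outside -1 to 1 is refused whole. A call with a gripper value outside its range is refused whole. The fingers move at their own pace and stop on an object; "squeeze" is the grip in N (left out, the last holds). Time passes only in rows, so rows that repeat a pose let the fingers close, or fill a call up. It gives the time, the measured TCP pose, the force, the opening and the grip force at its end, in the units of the state.
- robot.sense(): the state, without advancing time (a new reading comes with each control period).
- robot.get_image(name): name is "side" or "top"; returns a dict with "frame" (480x640x3 uint8, red, green, blue), "K" (3x3 intrinsics, pixels), "k1" (the pictures are not rectified: a ray, as slopes to the right and down, at radius r is drawn at 1 + k1 r^2 times it, then the intrinsics apply), "pose" (4x4, takes a point from camera to world coordinates). Camera axes: x right, y down, z forward; pixel columns grow to the right and rows downward; lengths in m; the calibration is good to about 2 mm. A picture is of the moment at which its call begins. There is no depth.
- robot.close_job(): hands the job in; it is judged then, once.
The state is a dict: "t": time; "joints": joint angles; "dq": joint speeds; "joint_torque": joint torques, N m; "ee_pos": TCP position; "tcp_rot": TCP orientation; "contact_force": force on the tool from outside, world axes, zero at the start; "torque": the same for the moment, N m; "opening": opening from 0.0 (shut) to 1.0 (fully open); "gripper_force": force on a finger pad.
Only numpy, scipy, OpenCV 4.12 (cv2) and the standard library are available. Lean on these libraries where they do the work, as an engineer would, in place of code of your own. Each camera call takes 0.05 s, during which the arm holds its last target. There are 200 camera calls.

TASK

The steel strip hook on the mixing-room bench is caught in the long slot of the two-bar shackle. Twist the hook free and lift it off, leaving the shackle lying flat about where it is on the bench, and put the hook fully inside the long narrow tray. Then put the shackle flat on the floor of the square bin, so that each part lies alone in its own container, released and at rest.

Things in the scene. Friction and masses are not known exactly. Their poses are not given: they have to be found in the camera images.
- hook: Angular S-hook of steel strip (16 mm wide along y, 6 mm thick), 160 g, standing upright. Origin: underside of its middle upright, 42 mm tall; z up. At the upright's foot a flat toe runs 45 mm along +x (z 0-6 mm); at its top a level arm runs 108 mm along -x (z 36-42 mm) to a leg that goes straight down to z = 0. A shorter hook lying on its side is not meant.
- hook_foot (a point): Lower end of the leg at the end of the hook's long arm, 108 mm from the hook's origin along its -x; axes as the hook's.
- hook_grip (a point): Good place to grip the hook's arm from above, across its 16 mm width (along y): mid-thickness of the arm, 82 mm from the origin along -x, 39 mm above the hook's underside, clear of the shackle; about 45 mm from the hook's centre of mass.
- shackle: Two-bar shackle, loose, flat on the bench, 66 (x) x 128 (y) x 26 mm tall, 260 g: two round steel bars, 10 mm thick, along y at x = -25 and +25 mm, centres 20 mm above the underside, between aluminium end blocks (66 x 14 x 26 mm, centred at y = -57 and +57 mm). Origin: centre of the underside, z up. Once free, grip it by the middle of a bar, across x, one finger in the slot.
- slot (a point): Centre of the shackle's slot, 40 (x) x 100 mm (y), at bar height; axes as the shackle's. At the start the hook's upright stands near it, its toe under the +x bar (15 mm free below) and showing beyond: a straight lift drags the shackle along. Raised 4 mm and turned 90 degrees about its upright, either way, the toe lies along the slot and the hook lifts straight out.
- long_tray: Long narrow open tray of grey plastic, fixed, 230 mm (x) by 130 mm (y) by 45 mm high, walls and floor 5 mm thick. Origin at the centre of its underside, x along its length, z up.
- square_bin: Square deep open bin of grey plastic, fixed, 190 x 190 mm, 60 mm high, walls and floor 5 mm thick. Origin at the centre of its underside, axes along its sides, z up. Tray and bin stand on the two sides of the bench and may be swapped.
There are look-alikes about, which are no part of the job. What is shaped like the hook but green is not meant. Of the things that look like the shackle, the smaller one is meant.

How it is judged:
On the way:
1. the hook is up clear of the shackle (its origin more than 60 mm above the bench) while the shackle still lies flat on the bench, less than 80 mm from where it was (height (world z) of hook above 0.06 m and height (world z) of shackle below 0.012 m and angle between shackle's own z axis and vertical below 0.15 rad and distance of shackle from where it was at the start of the episode below 0.08 m), for 0.2 s.
At the end, for the whole second after the job is handed in: Hook origin and leg end inside the long tray's walls, under 50 mm above its underside; shackle origin within 75 mm of the square bin's centre along each side, under 40 mm above its underside, lying flat either side up (within 0.25 rad); both at rest (below 0.02 m/s) (x of hook in the frame of long_tray between -0.11 and 0.11 m and y of hook in the frame of long_tray between -0.06 and 0.06 m and z of each of hook, hook_foot in the frame of long_tray below 0.05 m and x of hook_foot in the frame of long_tray between -0.11 and 0.11 m and y of hook_foot in the frame of long_tray between -0.06 and 0.06 m and x of shackle in the frame of square_bin between -0.075 and 0.075 m and y of shackle in the frame of square_bin between -0.075 and 0.075 m and z of shackle in the frame of square_bin below 0.04 m and (angle between shackle's own z axis and vertical below 0.25 rad or angle between shackle's own z axis and vertical above 2.89 rad) and linear speed of each of hook, shackle below 0.02 m/s); the robot touches nothing.
It also fails if it takes over 58 s, if anything falls off the work surface, if the arm or the gripper's body presses on something with over 40 N, if the wrist force passes 120 N, or if a joint passes its speed limit or range.

## Working session

There is one attempt and no reset: what is moved stays moved. The work goes in short steps, Python scripts to look and compute and a tool call to move; the robot and the scene stay as the last step left them, time stands still between calls to the robot, and variables do not carry over. Pictures are saved under pics/ and viewed, at most 10 in all, crops included, and the job is handed in when it is done.

Besides the shell and the picture viewer there is one more tool, called after "Call:" as a command line: name --pt "numbers of a row" for each row, then --argument value for the rest. step_arm: Moves the arm, as the interface text tells. Scaled input: -1 to 1 covers 200 mm each way for a shift and 120 degrees each way for a turn. Its arguments: {"type":"object","properties":{"series":{"type":"array","items":{"type":"array","items":{"type":"number","minimum":-1,"maximum":1}}},"squeeze":{"type":"number"}},"required":["series"]}

```bash
mkdir -p pics; ls; python3 - <<'E'
from rig import robot
import cv2
s=robot.sense(); print(s)
for n in("top","side"):
    d=robot.get_image(n); cv2.imwrite(f"pics/{n}0.png",d["frame"][:,:,::-1]); print(n,d["K"],d["k1"],d["pose"])
E
```

```text
pics
{'t': 0.0, 'joints': array([ 1.20880250e+00,  2.17776780e-01,  1.61492978e+00,  2.23667335e-05,
        1.31126407e+00, -1.12221551e-01]), 'dq': array([-0.00077237,  0.00087692, -0.00032445, -0.00029961,  0.00238121,
       -0.00104413]), 'joint_torque': array([-1.19713157e-03, -3.96855497e+01, -3.03852010e+01, -2.55329551e-04,
        9.86870175e-03,  7.41828529e-06]), 'ee_pos': array([0.15416779, 0.6048002 , 0.20635656]), 'tcp_rot': array([ 1.24564530e-01,  9.92210796e-01, -1.15318465e-03, -2.89787363e-04]), 'contact_force': array([-0.3819456 , -0.29385454, -0.46034829]), 'torque': array([ 0.0119431 , -0.08350574, -0.04553701]), 'gripper_force': 0.0, 'opening': 1.0012062821410954}
top [[613.82124593   0.         322.39250283]
 [  0.         613.82124593 248.25272254]
 [  0.           0.           1.        ]] -0.09450469647456243 [[-0.01840926 -0.99110177  0.1318271   0.25471736]
 [-0.99934976  0.02232811  0.0283109  -0.01838854]
 [-0.03100243 -0.13122019 -0.99086836  1.19759157]
 [ 0.          0.          0.          1.        ]]
side [[493.07375781   0.         316.56337782]
 [  0.         493.07375781 245.87383617]
 [  0.           0.           1.        ]] 0.0008475737892195314 [[ 8.38237463e-01 -3.45014931e-01  4.22282670e-01 -3.91714932e-04]
 [-5.45110635e-01 -5.50858111e-01  6.31988716e-01 -6.41107499e-01]
 [ 1.45722907e-02 -7.59947392e-01 -6.49821213e-01  6.94730068e-01]
 [ 0.00000000e+00  0.00000000e+00  0.00000000e+00  1.00000000e+00]]
```

View pics/top0.png

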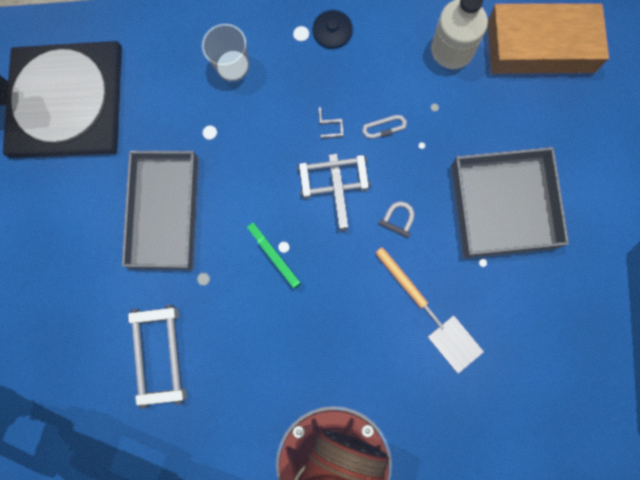

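View pics/side0.png

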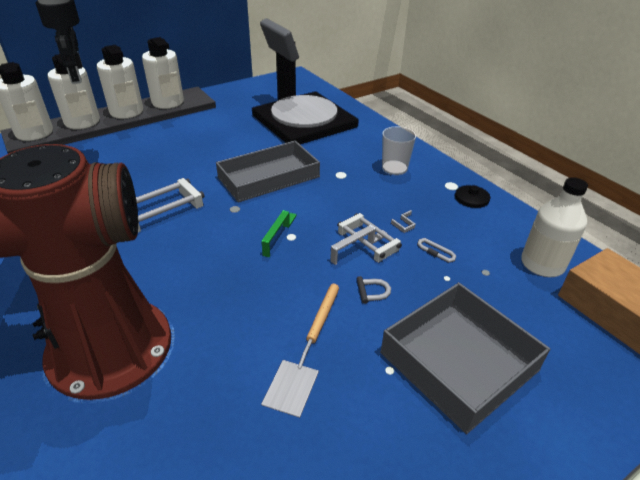

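Top view: the grey hook is at (340,195). It could be confused with the green hook (273,255) or the small hook on its side (330,122). The smaller shackle is at (335,175) and the larger look-alike at (157,355). The tray is at (160,210) and the bin at (510,203). I choose the grey hook and the shackle at (335,175), and will check them in a crop.

```bash
cat > h.py <<'E'
import numpy as np, cv2
from rig import robot
def ray(d,px):
    D=np.array([d["k1"],0,0,0,0],float)
    # drawn = slope*(1+k1 r^2): cv2 model
    n=cv2.undistortPoints(np.array(px,float).reshape(-1,1,2),d["K"],D).reshape(-1,2)
    R=d["pose"][:3,:3]; return d["pose"][:3,3],np.c_[n,np.ones(len(n))]@R.T
def onz(d,px,z):
    o,v=ray(d,px); return o+v*((z-o[2])/v[:,2])[:,None]
def proj(d,P):
    T=np.linalg.inv(d["pose"]); r,_=cv2.Rodrigues(T[:3,:3])
    return cv2.projectPoints(np.array(P,float).reshape(-1,1,3),r,T[:3,3],d["K"],np.array([d["k1"],0,0,0,0],float))[0].reshape(-1,2)
def crop(d,x,y,w,h,s,name):
    c=d["frame"][y:y+h,x:x+w,::-1]; cv2.imwrite(name,cv2.resize(c,None,fx=s,fy=s,interpolation=cv2.INTER_CUBIC))
E
python3 - <<'E'
from h import *
d=robot.get_image("top"); f=d["frame"]
crop(d,285,140,100,100,6,"pics/c1.png")
hsv=cv2.cvtColor(f,cv2.COLOR_RGB2HSV)
m=(hsv[:,:,1]<110).astype(np.uint8)
n,l,st,c=cv2.connectedComponentsWithStats(m)
for i in range(1,n):
    if st[i,4]>300:
        print(st[i],c[i], [np.round(a,1) for a in cv2.minAreaRect(np.argwhere(l==i)[:,::-1].astype(np.float32))])
for nm,z in(("tray",.045),("bin",.06)):
    px={"tray":[(130,152),(195,152),(192,269),(123,267)],"bin":[(456,157),(553,149),(567,244),(465,257)]}[nm]
    print(nm,onz(d,px,z).round(3).tolist())
E
```

```text
[  0   0  84   7 360] [31.21111111  2.03888889] [array([41.5,  3. ]), array([ 6., 83.]), np.float64(90.0)]
[ 431    0  179   75 5046] [489.99920729  40.78775268] [array([520.3,  37.8]), array([178.3,  73.7]), np.float64(1.4)]
[315  16  36  30 664] [331.9186747   32.37349398] [array([331.2,  31.3]), array([34.7, 29. ]), np.float64(21.8)]
[ 202   24   47   57 2037] [226.40893471  51.08149239] [array([224.7,  52.4]), array([57.6, 44.6]), np.float64(84.0)]
[    0    42   120   115 12323] [61.58216343 99.56666396] [array([60.3, 99.1]), array([111.3, 120.8]), np.float64(88.2)]
[362 115  45  24 482] [384.16182573 126.32987552] [array([384.2, 126.6]), array([17.5, 45.6]), np.float64(72.9)]
[  452   147   117   111 10646] [508.89075709 202.09637423] [array([509.3, 201.6]), array([103.4, 106.5]), np.float64(82.9)]
[ 122  150   76  120 8279] [159.98997463 209.82509965] [array([159.8, 209.4]), array([ 70.9, 120. ]), np.float64(2.9)]
[ 298  153   72   78 1959] [335.33792751 182.32414497] [array([335.6, 191.9]), array([77.6, 69.1]), np.float64(82.9)]
[379 201  36  36 524] [398.71374046 217.9351145 ] [array([399.6, 216.2]), array([32.3, 31.2]), np.float64(25.2)]
[ 375  247  109  127 2625] [438.14095238 322.7352381 ] [array([423.9, 306.1]), array([147.7,  35.3]), np.float64(50.4)]
[ 128  305   59  103 2478] [156.15496368 356.43018563] [array([156.4, 356. ]), array([99.4, 51.5]), np.float64(84.5)]
[ 276  406  116   74 5432] [334.04878498 446.96189249] [array([333.5, 442.5]), array([ 73., 115.]), np.float64(90.0)]
tray [[0.609, 0.392, 0.045], [0.604, 0.261, 0.045], [0.374, 0.264, 0.045], [0.38, 0.399, 0.045]]
bin [[0.576, -0.244, 0.06], [0.588, -0.432, 0.06], [0.404, -0.445, 0.06], [0.384, -0.251, 0.06]]
```

View pics/c1.png

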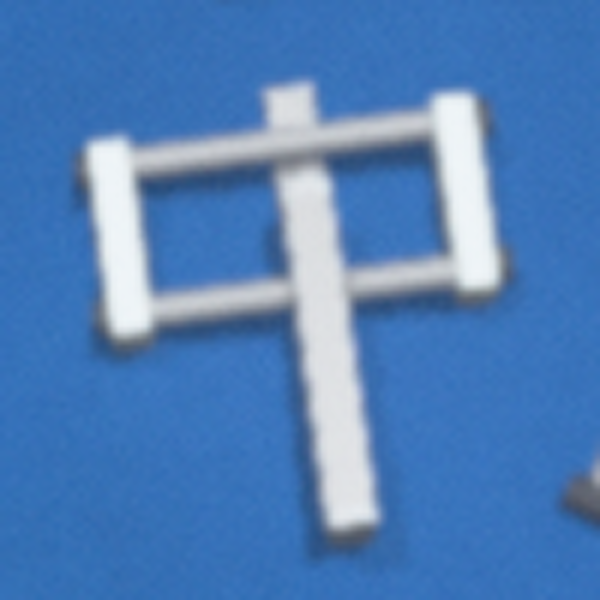

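The crop confirms both choices: the grey hook's toe sticks out past the far bar at about (333,155), and its leg end is at about (343,228). The shackle's blocks are at (305,180) and (362,172). Computing positions.

```bash
python3 - <<'E'
from h import *
d=robot.get_image("top")
q=lambda L:[(285+(x-2.5)/6,140+(y-2.5)/6) for x,y in L]
B=onz(d,q([(88,142),(130,138),(152,332),(108,338),(432,97),(475,95),(500,288),(458,293)]),.026)
c=B.mean(0); yl=B[:4].mean(0)-B[4:].mean(0); print("shackle",c,np.linalg.norm(yl),"y-axis ang",np.degrees(np.arctan2(yl[1],yl[0])))
xv=(B[[0,1,4,5]].mean(0)-B[[2,3,6,7]].mean(0));print("blk len",np.linalg.norm(xv),np.degrees(np.arctan2(xv[1],xv[0])))
toe=onz(d,q([(289,86)]),.006)[0]; A=onz(d,q([(352,523),(304,168)]),.042); 
print("toe",toe,"arm",A, "len",np.linalg.norm(toe[:2]-A[0,:2]),np.linalg.norm(A[0]-A[1]))
for e in(toe,A[1]):
    v=e-A[0]; print("ang",np.degrees(np.arctan2(v[1],v[0])))
print(robot.sense()["tcp_rot"])
from scipy.spatial.transform import Rotation as R
print(R.from_quat(robot.sense()["tcp_rot"]).as_matrix().round(3))
E
```

```text
shackle [ 0.55403533 -0.00908964  0.026     ] 0.11412242731550581 y-axis ang 95.99048738192305
blk len 0.06582049382738915 5.410222646458759
toe [ 0.60339414 -0.00860927  0.006     ] arm [[ 0.44892459 -0.02592231  0.042     ]
 [ 0.56538211 -0.01316558  0.042     ]] len 0.15543674410288577 0.11715412400563671
ang 6.395057283956698
ang 6.251243449527572
[ 1.24564995e-01  9.92211124e-01 -7.85056264e-04 -1.78310364e-04]
[[-0.969  0.247 -0.001]
 [ 0.247  0.969 -0.002]
 [ 0.    -0.002 -1.   ]]
```

Call:
step_arm --pt "0 -0.17 -0.19 0 0 0 -0.03" --pt "0 -0.34 -0.39 0 0 0 -0.07" --pt "0 -0.52 -0.58 0 0 0 -0.1" --pt "0 -0.69 -0.78 0 0 0 -0.14" --pt "0 -0.86 -0.97 0 0 0 -0.172" --squeeze 100

```text
t: 0.82
ee_pos: [0.2736, 0.3735, 0.2076]
tcp_rot: [-0.057, 0.998, -0.0, 0.0]
contact_force: [0.8, 0.1, 0.6]
opening: 0.998
gripper_force: 0.0
```

```bash
cat >> h.py <<'E'
from scipy.spatial.transform import Rotation as R
def plan(x,y,z,yaw,cmd=None):
    s=robot.sense(); p=s["ee_pos"]; r=R.from_quat(s["tcp_rot"])
    M=r.as_matrix(); cur=np.degrees(np.arctan2(M[1,1],M[0,1]))
    yr=np.radians(yaw); Y=np.array([np.cos(yr),np.sin(yr),0]); Z=np.array([0,0,-1.]); T=np.c_[np.cross(Y,Z),Y,Z]
    rv=np.degrees((r.inv()*R.from_matrix(T)).as_rotvec())
    print("t",round(s["t"],2),"pos",p.round(4),"yaw",cur.round(2),"tilt",M[:,2].round(4),"F",s["contact_force"].round(1),"grip",round(float(s["gripper_force"]),1),"op",round(float(s["opening"]),3))
    print("shift",(M.T@(np.array([x,y,z])-p)/.2).round(4),"turn",(rv/120).round(4))
E
python3 -c "
from h import *
plan(.477,-.0227,.15,96.3)"
```

```text
t 0.82 pos [0.2736 0.3735 0.2076] yaw 96.48 tilt [ 2.e-04 -1.e-04 -1.e+00] F [0.8 0.1 0.6] grip 0.0 op 0.998
shift [-0.7868 -2.083   0.2882] turn [-0.0001  0.0001  0.0015]
```

Call:
step_arm --pt "0 -0.08 -0.2 0 0 0 0" --pt "0 -0.16 -0.4 0 0 0 0" --pt "0 -0.24 -0.6 0 0 0 0" --pt "0 -0.32 -0.8 0 0 0 0" --pt "0 -0.4 -1.0 0 0 0 0"

```text
t: 1.45
ee_pos: [0.3751, 0.1839, 0.2077]
tcp_rot: [-0.055, 0.998, 0.0, 0.0]
contact_force: [0.5, 0.5, 0.4]
opening: 1.0
gripper_force: 0.0
```

Call:
step_arm --pt "0 -0.08 -0.21 0 0 0 0" --pt "0 -0.17 -0.43 0 0 0 0" --pt "0 -0.26 -0.65 0.1 0 0 0" --pt "0 -0.34 -0.86 0.2 0 0 0" --pt "0 -0.39 -1.0 0.27 0 0 0"

```text
t: 2.08
ee_pos: [0.4745, -0.0069, 0.1527]
tcp_rot: [-0.054, 0.999, -0.0, -0.0]
contact_force: [-0.4, 0.7, 1.0]
opening: 1.007
gripper_force: 0.0
```

```bash
python3 - <<'E'
from h import *
plan(.477,-.0227,.02,96.3)
E
```

```text
t 2.08 pos [ 0.4745 -0.0069  0.1527] yaw 96.23 tilt [-7.e-04 -0.e+00 -1.e+00] F [-0.4  0.7  1. ] grip 0.0 op 1.007
shift [-0.0041 -0.0801  0.6637] turn [ 0.     -0.0003 -0.0006]
```

Call:
step_arm --pt "0 -0.004 -0.08 0.1 0 0 0" --pt "0 -0.004 -0.08 0.2 0 0 0" --pt "0 -0.004 -0.08 0.3 0 0 0" --pt "0 -0.004 -0.08 0.35 0 0 0" --pt "0 -0.004 -0.08 0.35 0 0 0"

```text
t: 2.7
ee_pos: [0.4761, -0.0207, 0.083]
tcp_rot: [-0.055, 0.998, 0.0, -0.001]
contact_force: [-0.4, 0.2, 0.5]
opening: 0.995
gripper_force: 0.0
```

```bash
python3 - <<'E'
from h import *
plan(.477,-.0227,.02,96.3)
d=robot.get_image("side"); print(proj(d,[[.477,-.0227,.039]])); crop(d,290,160,150,112,5,"pics/s1.png")
E
```

```text
t 2.7 pos [ 0.4761 -0.0207  0.083 ] yaw 96.34 tilt [-1.8e-03  3.0e-04 -1.0e+00] F [-0.4  0.2  0.5] grip 0.0 op 0.995
shift [-0.0037 -0.0108  0.3151] turn [ 0.0002 -0.0008  0.0003]
[[342.4686433  242.46491071]]
```

View pics/s1.png

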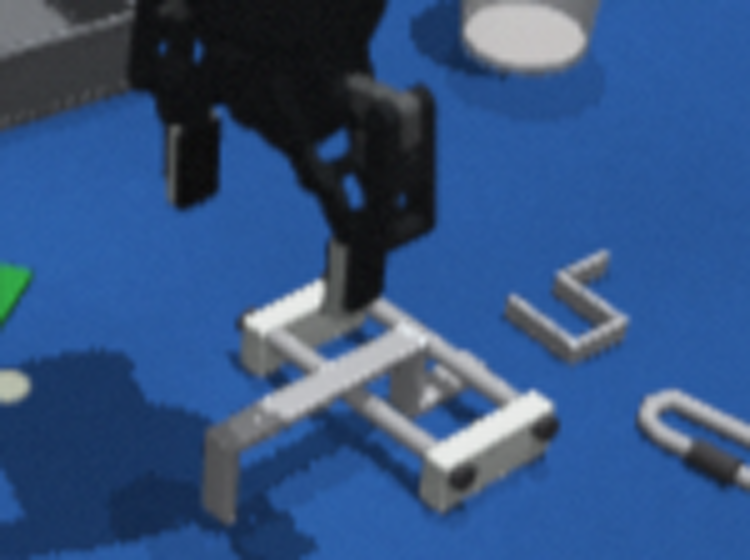

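The side crop shows the open fingers above the hook's arm, and the projected grip point (342,242) lies on the arm near the leg. I'll go down and close.

Call:
step_arm --pt "0 -0.004 -0.01 0.1 0 0 0" --pt "0 -0.004 -0.01 0.2 0 0 0" --pt "0 -0.004 -0.01 0.315 0 0 0" --pt "0 -0.004 -0.01 0.315 0 0 0" --pt "0.5 -0.004 -0.01 0.315 0 0 0"

```text
t: 3.38
ee_pos: [0.4791, -0.0229, 0.022]
tcp_rot: [-0.055, 0.998, -0.0, 0.001]
contact_force: [0.2, -0.4, 0.2]
opening: 0.815
gripper_force: 0.0
```

Call:
step_arm --pt "1 0 0 0 0 0 0" --pt "1 0 0 0 0 0 0" --pt "1 0 0 0 0 0 0" --pt "1 0 0 0 0 0 0" --pt "1 0 0 0 0 0 0" --squeeze 100

```text
t: 4.0
ee_pos: [0.4779, -0.0227, 0.0207]
tcp_rot: [-0.055, 0.998, 0.0, -0.0]
contact_force: [0.4, 0.8, -0.3]
opening: -0.006
gripper_force: 0.0
```

```bash
python3 - <<'E'
from h import *
plan(.477,-.0227,.025,96.3)
E
```

```text
t 4.0 pos [ 0.4779 -0.0227  0.0207] yaw 96.33 tilt [-0.  0. -1.] F [ 0.4  0.8 -0.3] grip 0.0 op -0.006
shift [ 0.0043  0.0007 -0.0215] turn [ 0.     -0.      0.0002]
```

The fingers shut on nothing, so I'll look.

```bash
python3 - <<'E'
from h import *
d=robot.get_image("side"); a=d["frame"][150:270,290:440,::-1]; 
e=robot.get_image("top"); b=e["frame"][130:250,265:415,::-1]
print(proj(d,[[.4779,-.0227,.0207]]),proj(e,[[.4779,-.0227,.0207]]))
cv2.imwrite("pics/b1.png",cv2.resize(np.vstack([a,b]),None,fx=2.5*1,fy=2.5,interpolation=cv2.INTER_CUBIC))
E
```

```text
[[342.39354477 249.00928328]] [[341.22258298 213.9349854 ]]
```

View pics/b1.png

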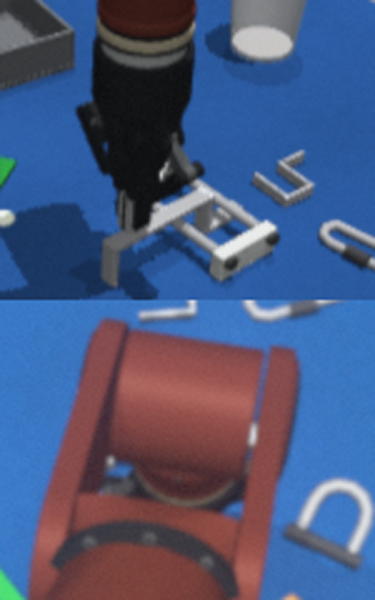

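```bash
python3 - <<'E'
from h import *
d=robot.get_image("side"); crop(d,315,195,60,60,10,"pics/s2.png")
u=np.array([np.cos(np.radians(96.34)),np.sin(np.radians(96.34)),0])
for z in(.083,.096,.109,.12): print(z,proj(d,[np.array([.4761,-.0207,z])+k*u for k in(.0425,.0495,-.0425,-.0495)]).round(1).tolist())
for z in(.02,.033,.045): print(z,proj(d,[[.4779,-.0227,z]]))
s=robot.sense(); print(s["joints"])
E
```

```text
0.083 [[328.9, 215.3], [326.7, 213.7], [357.0, 235.9], [359.5, 237.6]]
0.096 [[329.1, 210.2], [326.9, 208.6], [357.5, 230.7], [359.9, 232.5]]
0.109 [[329.3, 205.1], [327.0, 203.5], [357.9, 225.4], [360.4, 227.2]]
0.12 [[329.4, 200.6], [327.2, 199.0], [358.3, 220.9], [360.8, 222.7]]
0.02 [[342.37727422 249.26224838]]
0.033 [[342.68180477 244.52761284]]
0.045 [[342.96741284 240.08722892]]
[-1.94371949e-01  1.63326337e-01  2.07654175e+00  2.28170275e-05
  9.01794065e-01 -1.87562343e+00]
```

View pics/s2.png

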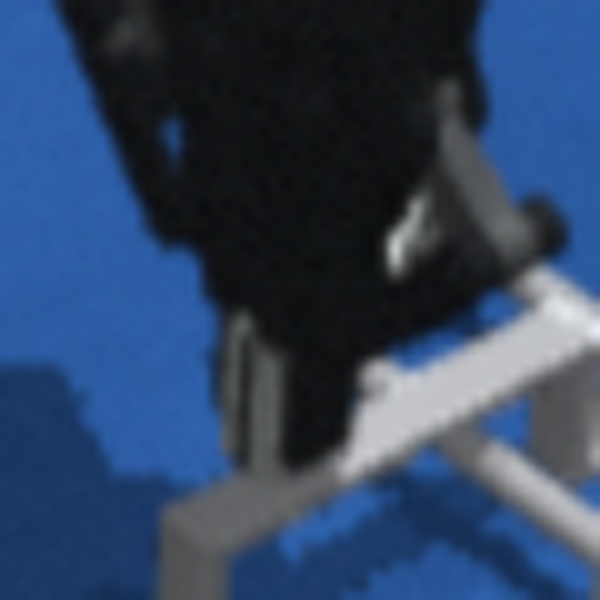

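The side crop shows the shut fingertips ending on top of the arm at about (342,241). The reported TCP would project to (342,249), so the real tips sit about 20 mm higher than reported. I'll open, go 18 mm lower and close again.

Call:
step_arm --pt "0 0 0 0 0 0 0" --pt "0 0 0 0 0 0 0" --pt "0 0 0 0 0 0 0" --pt "0 0 0 0 0 0 0" --pt "0 0 0 0.02 0 0 0"

```text
t: 4.78
ee_pos: [0.4783, -0.0228, 0.0169]
tcp_rot: [-0.055, 0.998, -0.0, 0.0]
contact_force: [-1.3, 0.2, -0.1]
opening: 0.995
gripper_force: 0.0
```

Call:
step_arm --pt "0 0 0 0.02 0 0 0" --pt "0 0 0 0.04 0 0 0" --pt "0 0 0 0.06 0 0 0" --pt "0 0 0 0.07 0 0 0" --pt "0 0 0 0.07 0 0 0"

```text
t: 5.4
ee_pos: [0.4777, -0.0227, 0.0025]
tcp_rot: [-0.055, 0.998, 0.0, -0.0]
contact_force: [0.2, -0.1, -1.1]
opening: 0.999
gripper_force: 0.0
```

Call:
step_arm --pt "1 0 0 0 0 0 0" --pt "1 0 0 0 0 0 0" --pt "1 0 0 0 0 0 0" --pt "1 0 0 0 0 0 0" --pt "1 0 0 0 0 0 0"

```text
t: 6.02
ee_pos: [0.478, -0.0228, 0.0031]
tcp_rot: [-0.055, 0.998, -0.0, 0.0]
contact_force: [-1.1, 1.1, 3.0]
opening: 0.152
gripper_force: 97.7
```

```bash
python3 - <<'E'
from h import *
plan(.477,-.0227,.025,96.3)
E
```

```text
t 6.03 pos [ 0.478  -0.0228  0.0031] yaw 96.34 tilt [ 1.e-04 -1.e-04 -1.e+00] F [-1.1  1.1  3. ] grip 97.7 op 0.152
shift [ 0.0051  0.0011 -0.1095] turn [-0.0001  0.      0.0004]
```

```bash
python3 - <<'E'
from h import *
L=.0815; O=np.array([.5588,-.0135]);O2=np.array([.553,.001]); a=np.radians(6.34)
def tf(v,yaw): # world -> tool
    Y=np.array([np.cos(yaw),np.sin(yaw)]); X=np.array([-Y[1],Y[0]])  # Y x (-z)
    return np.array([np.dot(v,X),np.dot(v,Y)])
h=lambda t:np.array([np.cos(a-t),np.sin(a-t)])
print("A",tf(O2-O,a+np.pi/2)/.2)
for st in(0,50):
    s=np.radians(st)
    for k in range(10,60,10): 
        t=s+np.radians(k); print(k,(tf(L*(h(s)-h(t)),a-s+np.pi/2)/.2).round(3),round(k/120,4))
E
```

```text
A [0.02081659 0.07525902]
10 [-0.006  0.071] 0.0833
20 [-0.025  0.139] 0.1667
30 [-0.055  0.204] 0.25
40 [-0.095  0.262] 0.3333
50 [-0.146  0.312] 0.4167
10 [-0.006  0.071] 0.0833
20 [-0.025  0.139] 0.1667
30 [-0.055  0.204] 0.25
40 [-0.095  0.262] 0.3333
50 [-0.146  0.312] 0.4167
```

Call:
step_arm --pt "1 0 0 -0.01 0 0 0" --pt "1 0 0 -0.02 0 0 0" --pt "1 0 0 -0.028 0 0 0" --pt "1 0 0 -0.028 0 0 0" --pt "1 0 0 -0.028 0 0 0"

```text
t: 6.65
ee_pos: [0.4777, -0.0227, 0.0082]
tcp_rot: [-0.055, 0.998, 0.0, -0.0]
contact_force: [0.7, -0.6, -2.5]
opening: 0.151
gripper_force: 97.7
```

Call:
step_arm --pt "1 0.01 0.03 0 0 0 0" --pt "1 0.02 0.06 0 0 0 0" --pt "1 0.02 0.075 0 0 0 0" --pt "1 0.02 0.075 0 0 0 0" --pt "1 0.02 0.075 0 0 0 0"

```text
t: 7.28
ee_pos: [0.4724, -0.0083, 0.0084]
tcp_rot: [-0.055, 0.998, -0.0, 0.0]
contact_force: [-0.4, 0.0, -2.0]
opening: 0.153
gripper_force: 97.7
```

Call:
step_arm --pt "1 -0.006 0.071 0 0 0 0.083" --pt "1 -0.025 0.139 0 0 0 0.167" --pt "1 -0.055 0.204 0 0 0 0.25" --pt "1 -0.095 0.262 0 0 0 0.333" --pt "1 -0.146 0.312 0 0 0 0.417"

```text
t: 7.9
ee_pos: [0.4946, 0.0573, 0.0083]
tcp_rot: [0.375, 0.927, 0.0, -0.0]
contact_force: [0.4, -1.3, -2.2]
opening: 0.151
gripper_force: 97.8
```

```bash
python3 - <<'E'
from h import *
h=.0815; O=np.array([.553,.001]); t=np.radians(-83.7)
p=O-h*np.array([np.cos(t),np.sin(t)]); plan(p[0],p[1],.008,6.3)
d=robot.get_image("side"); crop(d,300,160,120,112,5,"pics/s3.png")
E
```

```text
t 7.9 pos [0.4946 0.0573 0.0083] yaw 45.95 tilt [-1.e-04  1.e-04 -1.e+00] F [ 0.4 -1.3 -2.2] grip 97.8 op 0.151
shift [-0.092   0.2609  0.0013] turn [-0.000e+00 -1.000e-04  3.304e-01]
```

View pics/s3.png

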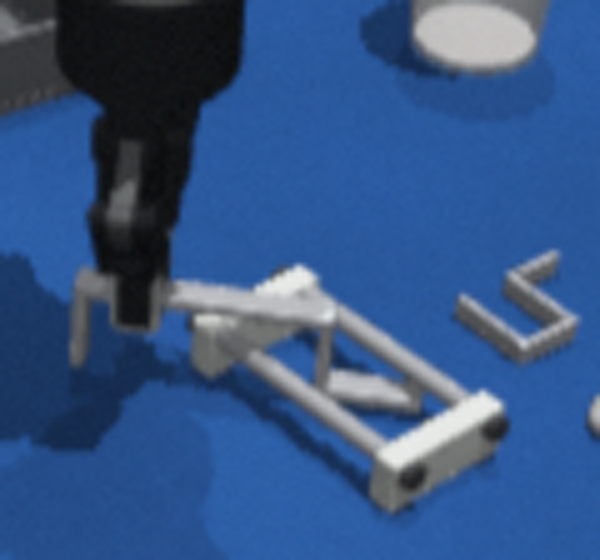

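The side crop shows the hook turned about halfway, its toe swung in under the bar and the shackle still in place (near block at about (388,249)). I'll finish the turn and lift.

Call:
step_arm --pt "1 -0.006 0.071 0 0 0 0.083" --pt "1 -0.025 0.139 0 0 0 0.167" --pt "1 -0.055 0.204 0 0 0 0.25" --pt "1 -0.093 0.261 0 0 0 0.331" --pt "1 -0.093 0.261 0 0 0 0.331"

```text
t: 8.57
ee_pos: [0.5451, 0.0816, 0.0086]
tcp_rot: [0.664, 0.748, 0.0, 0.001]
contact_force: [-1.5, -0.6, -2.0]
opening: 0.147
gripper_force: 97.9
```

Call:
step_arm --pt "1 0 0 -0.05 0 0 0" --pt "1 0 0 -0.1 0 0 0" --pt "1 0 0 -0.15 0 0 0" --pt "1 0 0 -0.22 0 0 0" --pt "1 0 0 -0.3 0 0 0"

```text
t: 9.2
ee_pos: [0.5439, 0.0818, 0.0695]
tcp_rot: [0.665, 0.747, 0.0, 0.0]
contact_force: [0.7, -0.3, -1.7]
opening: 0.15
gripper_force: 97.8
```

```bash
python3 - <<'E'
from h import *
plan(.442,.33,.14,88.7)
E
```

```text
t 9.2 pos [0.5439 0.0818 0.0695] yaw 6.58 tilt [ 2.e-04 -0.e+00 -1.e+00] F [ 0.7 -0.3 -1.7] grip 97.8 op 0.15
shift [ 1.291  -0.3636 -0.3528] turn [ 1.000e-04  1.000e-04 -6.843e-01]
```

Call:
step_arm --pt "1 0 0 -0.2 0 0 0" --pt "1 0 0 -0.35 0 0 0" --pt "1 0.1 -0.03 -0.38 0 0 -0.08" --pt "1 0.3 -0.1 -0.38 0 0 -0.16" --pt "1 0.5 -0.15 -0.38 0 0 -0.24"

```text
t: 9.82
ee_pos: [0.5024, 0.1785, 0.1456]
tcp_rot: [0.457, 0.89, 0.0, 0.0]
contact_force: [0.1, 0.2, -1.2]
opening: 0.153
gripper_force: 97.9
```

```bash
python3 - <<'E'
from h import *
plan(.442,.33,.14,88.7)
E
```

```text
t 9.82 pos [0.5024 0.1785 0.1456] yaw 35.63 tilt [ 1.3e-03  4.0e-04 -1.0e+00] F [ 0.1  0.2 -1.2] grip 97.9 op 0.153
shift [0.7916 0.1958 0.028 ] turn [ 0.0005  0.0005 -0.4422]
```

Call:
step_arm --pt "1 0.16 0.04 0 0 0 -0.088" --pt "1 0.32 0.08 0 0 0 -0.176" --pt "1 0.48 0.12 0 0 0 -0.264" --pt "1 0.64 0.16 0 0 0 -0.352" --pt "1 0.79 0.195 0 0 0 -0.441"

```text
t: 10.45
ee_pos: [0.4426, 0.3302, 0.1453]
tcp_rot: [0.012, 1.0, 0.0, 0.0]
contact_force: [1.2, 0.4, -1.3]
opening: 0.152
gripper_force: 97.9
```

Call:
step_arm --pt "1 0 0 0 0 0 0" --pt "1 0 0 0 0 0 0" --pt "1 0 0 0 0 0 0" --pt "1 0 0 0 0 0 0" --pt "1 0 0 0 0 0 0"

```text
t: 11.08
ee_pos: [0.4433, 0.3287, 0.1443]
tcp_rot: [0.015, 1.0, -0.0, -0.0]
contact_force: [-0.3, 0.1, -1.6]
opening: 0.153
gripper_force: 98.0
```

```bash
python3 - <<'E'
from h import *
plan(.442,.33,.009,88.7)
d=robot.get_image("side"); crop(d,210,90,130,112,5,"pics/s4.png")
d=robot.get_image("top"); hsv=cv2.cvtColor(d["frame"],cv2.COLOR_RGB2HSV)
m=(hsv[:,:,1]<110).astype(np.uint8); m[:,:285]=0;m[:,375:]=0;m[:145]=0;m[235:]=0
p=np.argwhere(m)[:,::-1].astype(np.float32); r=cv2.minAreaRect(p); print(r); print(onz(d,[r[0]],.026), len(p))
print([onz(d,[q],.026).round(3).tolist() for q in cv2.boxPoints(r)])
E
```

```text
t 11.07 pos [0.4433 0.3287 0.1443] yaw 88.23 tilt [-1.e-04 -1.e-04 -1.e+00] F [-0.3  0.1 -1.6] grip 98.0 op 0.153
shift [0.0064 0.0064 0.6764] turn [-0.    -0.    -0.004]
((333.51953125, 176.14962768554688), (35.95629119873047, 69.11023712158203), 82.56858825683594)
[[ 0.55250158 -0.00933194  0.026     ]] 1296
[[[0.581, 0.062, 0.026]], [[0.596, -0.073, 0.026]], [[0.524, -0.08, 0.026]], [[0.509, 0.054, 0.026]]]
```

View pics/s4.png

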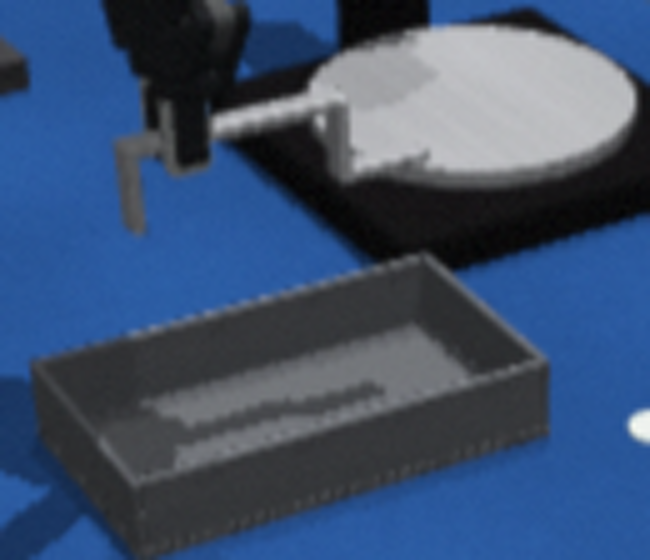

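The side crop shows the hook level, lined up above the tray, with its shadow on the tray floor. The shackle hasn't moved. I'll lower, release partly, and back off.

Call:
step_arm --pt "1 0 0.006 0.2 0 0 0" --pt "1 0 0.006 0.4 0 0 0" --pt "1 0 0.006 0.55 0 0 0" --pt "1 0 0.006 0.63 0 0 0" --pt "1 0 0.006 0.672 0 0 0"

```text
t: 11.8
ee_pos: [0.443, 0.3303, 0.0093]
tcp_rot: [0.015, 1.0, -0.0, -0.0]
contact_force: [0.1, 0.3, -1.6]
opening: 0.156
gripper_force: 98.0
```

Call:
step_arm --pt "1 0 0 0 0 0 0" --pt "1 0 0 0 0 0 0" --pt "0.6 0 0 0 0 0 0" --pt "0.6 0 0 0 0 0 0" --pt "0.6 0 0 0 0 0 0"

```text
t: 12.42
ee_pos: [0.4436, 0.3307, 0.0106]
tcp_rot: [0.015, 1.0, 0.0, 0.001]
contact_force: [0.1, -0.2, 0.7]
opening: 0.398
gripper_force: 0.0
```

Call:
step_arm --pt "0.6 0 0 -0.1 0 0 0" --pt "0.6 0 0 -0.2 0 0 0" --pt "0.6 0 0 -0.4 0 0 0" --pt "0.6 0 0 -0.6 0 0 0" --pt "0.6 0 0 -0.8 0 0 0"

```text
t: 13.05
ee_pos: [0.4429, 0.3303, 0.1713]
tcp_rot: [0.015, 1.0, 0.0, 0.0]
contact_force: [-0.4, -0.5, 0.2]
opening: 0.398
gripper_force: 0.0
```

```bash
python3 - <<'E'
from h import *
# bar options: shackle centre .5535,-.009, x axis 5.7deg; tool y along shackle x
c=np.array([.5535,-.009]); u=np.array([np.cos(np.radians(5.8)),np.sin(np.radians(5.8))])
for k in(-.025,.025):
    p=c+k*u; print(k,p); plan(p[0],p[1],.12,5.8)
d=robot.get_image("side"); crop(d,210,90,130,112,5,"pics/s5.png")
E
```

```text
-0.025 [ 0.52862798 -0.01152641]
t 13.05 pos [0.4429 0.3303 0.1713] yaw 88.29 tilt [ 2.e-04  1.e-04 -1.e+00] F [-0.4 -0.5  0.2] grip 0.0 op 0.398
shift [-0.4793 -1.6955  0.2563] turn [1.000e-04 1.000e-04 6.874e-01]
0.025 [ 0.57837202 -0.00647359]
t 13.05 pos [0.4429 0.3303 0.1713] yaw 88.29 tilt [ 2.e-04  1.e-04 -1.e+00] F [-0.4 -0.5  0.2] grip 0.0 op 0.398
shift [-0.7271 -1.6628  0.2564] turn [1.000e-04 1.000e-04 6.874e-01]
```

View pics/s5.png

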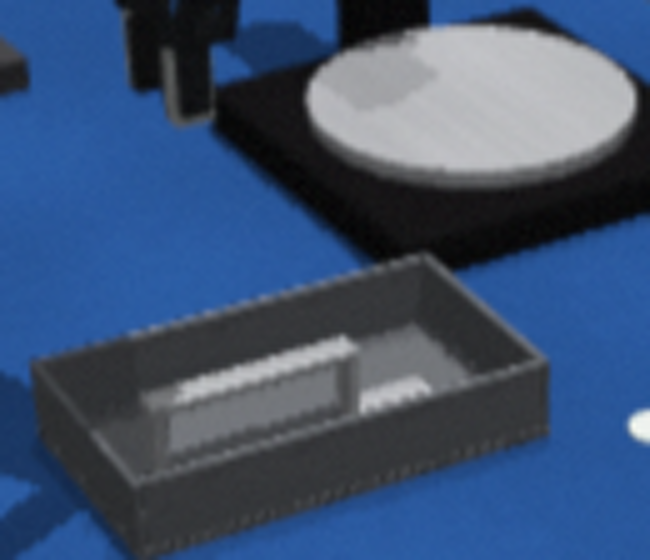

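The hook stands fully inside the tray. Next is the shackle; I'll grip the middle of its near bar.

Call:
step_arm --pt "0.6 -0.05 -0.17 0 0 0 0.072" --pt "0.6 -0.1 -0.34 0 0 0 0.144" --pt "0.6 -0.14 -0.51 0 0 0 0.216" --pt "0.6 -0.19 -0.68 0 0 0 0.288" --pt "0.6 -0.24 -0.85 0 0 0 0.36"

```text
t: 13.72
ee_pos: [0.4862, 0.1579, 0.17]
tcp_rot: [0.384, 0.923, 0.0, 0.0]
contact_force: [-0.1, 0.2, -0.2]
opening: 0.401
gripper_force: 0.0
```

```bash
python3 - <<'E'
from h import *
plan(.5286,-.0115,.12,5.8)
E
```

```text
t 13.72 pos [0.4862 0.1579 0.17  ] yaw 44.81 tilt [ 5.e-04  1.e-04 -1.e+00] F [-0.1  0.2 -0.2] grip 0.0 op 0.401
shift [-0.7503 -0.4464  0.2498] turn [2.000e-04 1.000e-04 3.251e-01]
```

Call:
step_arm --pt "0.6 -0.18 -0.11 0.05 0 0 0.081" --pt "0.6 -0.37 -0.22 0.1 0 0 0.162" --pt "0.6 -0.56 -0.33 0.17 0 0 0.244" --pt "0.6 -0.75 -0.446 0.25 0 0 0.325" --pt "0.6 -0.75 -0.446 0.25 0 0 0.325"

```text
t: 14.35
ee_pos: [0.5286, -0.0126, 0.1185]
tcp_rot: [0.67, 0.742, -0.001, -0.001]
contact_force: [-0.1, -0.2, 0.3]
opening: 0.401
gripper_force: 0.0
```

```bash
python3 - <<'E'
from h import *
plan(.5286,-.0115,-.015,5.8)
E
```

```text
t 14.35 pos [ 0.5286 -0.0126  0.1185] yaw 5.85 tilt [-2.3e-03 -3.0e-04 -1.0e+00] F [-0.1 -0.2  0.3] grip 0.0 op 0.401
shift [0.0053 0.0019 0.6675] turn [-0.0011  0.      0.0004]
```

Call:
step_arm --pt "0.6 0.005 0 0.2 0 0 0" --pt "0.6 0.005 0 0.4 0 0 0" --pt "0.6 0.005 0 0.48 0 0 0" --pt "0.6 0.005 0 0.5 0 0 0" --pt "0.6 0.005 0 0.53 0 0 0"

```text
t: 14.98
ee_pos: [0.5309, -0.009, 0.0154]
tcp_rot: [0.668, 0.744, 0.001, 0.001]
contact_force: [0.8, 0.2, 0.4]
opening: 0.402
gripper_force: 0.0
```

Call:
step_arm --pt "0.6 0 0 0.03 0 0 0" --pt "0.6 0 0 0.06 0 0 0" --pt "0.6 0 0 0.09 0 0 0" --pt "0.6 0 0 0.12 0 0 0" --pt "0.6 0 0 0.13 0 0 0"

```text
t: 15.6
ee_pos: [0.5286, -0.009, -0.0127]
tcp_rot: [0.669, 0.744, -0.0, -0.0]
contact_force: [-0.3, -0.7, -0.9]
opening: 0.4
gripper_force: 0.0
```

Call:
step_arm --pt "1 0 0 0 0 0 0" --pt "1 0 0 0 0 0 0" --pt "1 0 0 0 0 0 0" --pt "1 0 0 0 0 0 0" --pt "1 0 0 0 0 0 0" --squeeze 110

```text
t: 16.23
ee_pos: [0.5293, -0.0091, -0.0118]
tcp_rot: [0.669, 0.744, 0.0, 0.0]
contact_force: [-1.0, -0.3, 3.1]
opening: 0.064
gripper_force: 108.1
```

Gripped. Lifting.

Call:
step_arm --pt "1 0 0 -0.05 0 0 0" --pt "1 0 0 -0.15 0 0 0" --pt "1 0 0 -0.3 0 0 0" --pt "1 0 0 -0.5 0 0 0" --pt "1 0 0 -0.65 0 0 0"

```text
t: 16.85
ee_pos: [0.5292, -0.0091, 0.1195]
tcp_rot: [0.669, 0.744, 0.0, 0.0]
contact_force: [0.2, 0.1, -2.9]
opening: 0.065
gripper_force: 108.1
```

```bash
python3 - <<'E'
from h import *
t=np.radians(3.4); plan(.488-.025*np.cos(t),-.343-.025*np.sin(t),.12,3.4)
E
```

```text
t 16.85 pos [ 0.5292 -0.0091  0.1195] yaw 6.08 tilt [ 1.e-03 -1.e-04 -1.e+00] F [ 0.2  0.1 -2.9] grip 108.1 op 0.065
shift [-1.6326 -0.5066 -0.0026] turn [0.0004 0.0001 0.0224]
```

Call:
step_arm --pt "1 -0.15 -0.05 0 0 0 0.005" --pt "1 -0.35 -0.11 0 0 0 0.01" --pt "1 -0.55 -0.17 0 0 0 0.02" --pt "1 -0.75 -0.23 0 0 0 0.022" --pt "1 -0.95 -0.29 0 0 0 0.022"

```text
t: 17.48
ee_pos: [0.4907, -0.2051, 0.1177]
tcp_rot: [0.686, 0.728, -0.0, -0.0]
contact_force: [-0.0, 0.3, -2.7]
opening: 0.067
gripper_force: 108.1
```

Call:
step_arm --pt "1 -0.2 -0.06 0 0 0 0" --pt "1 -0.4 -0.12 0 0 0 0" --pt "1 -0.58 -0.18 0 0 0 0" --pt "1 -0.66 -0.2 0 0 0 0" --pt "1 -0.66 -0.2 0 0 0 0"

```text
t: 18.1
ee_pos: [0.4593, -0.3386, 0.1177]
tcp_rot: [0.686, 0.727, 0.0, -0.0]
contact_force: [0.3, -0.2, -1.6]
opening: 0.061
gripper_force: 108.0
```

```bash
python3 - <<'E'
from h import *
t=np.radians(3.4); plan(.488-.025*np.cos(t),-.343-.025*np.sin(t),-.005,3.4)
E
```

```text
t 18.1 pos [ 0.4593 -0.3386  0.1177] yaw 3.34 tilt [-1.e-04  9.e-04 -1.e+00] F [ 0.3 -0.2 -1.6] grip 108.0 op 0.061
shift [-0.031   0.0171  0.6137] turn [-0.     -0.0004 -0.0005]
```

Call:
step_arm --pt "1 -0.03 0.017 0.1 0 0 0" --pt "1 -0.03 0.017 0.3 0 0 0" --pt "1 -0.03 0.017 0.45 0 0 0" --pt "1 -0.03 0.017 0.55 0 0 0" --pt "1 -0.03 0.017 0.58 0 0 0"

```text
t: 18.73
ee_pos: [0.4628, -0.3423, 0.0005]
tcp_rot: [0.685, 0.728, 0.0, -0.002]
contact_force: [0.2, -0.1, -2.0]
opening: 0.061
gripper_force: 108.1
```

Call:
step_arm --pt "1 0 0 0.015 0 0 0" --pt "1 0 0 0.03 0 0 0" --pt "1 0 0 0.03 0 0 0" --pt "0.65 0 0 0.03 0 0 0" --pt "0.65 0 0 0.03 0 0 0"

```text
t: 19.35
ee_pos: [0.4641, -0.3449, -0.0031]
tcp_rot: [0.686, 0.728, 0.0, 0.001]
contact_force: [0.2, 0.0, 0.5]
opening: 0.348
gripper_force: 0.0
```

Call:
step_arm --pt "0.6 0 0 0 0 0 0" --pt "0.6 0 0 0 0 0 0" --pt "0.6 0 0 -0.1 0 0 0" --pt "0.6 0 0 -0.3 0 0 0" --pt "0.6 0 0 -0.5 0 0 0"

```text
t: 19.98
ee_pos: [0.4635, -0.3442, 0.0981]
tcp_rot: [0.686, 0.728, -0.0, 0.0]
contact_force: [0.8, 0.5, 0.2]
opening: 0.397
gripper_force: 0.0
```

Call:
step_arm --pt "0.6 0 0.1 -0.2 0 0 0" --pt "0.6 0.2 0.1 -0.4 0 0 0" --pt "0.6 0.5 0.1 -0.4 0 0 0" --pt "0.6 0.75 0.1 -0.4 0 0 0" --pt "0.6 1 0.1 -0.4 0 0 0"

```text
t: 20.6
ee_pos: [0.4715, -0.1419, 0.1777]
tcp_rot: [0.686, 0.728, 0.001, 0.001]
contact_force: [0.2, -0.4, 0.4]
opening: 0.405
gripper_force: 0.0
```

```bash
python3 - <<'E'
from h import *
plan(.46,-.14,.2,3)
d=robot.get_image("side"); e=robot.get_image("top")
a=cv2.resize(d["frame"][270:450,370:560,::-1],(400,380)); b=cv2.resize(e["frame"][120:275,110:580,::-1],(800,264))
c=np.zeros((600,800,3),np.uint8); c[:264]=b; c[264:264+330,:400]=a[:330]
g=cv2.resize(d["frame"][130:210,205:335,::-1],(400,246)); c[264:510,400:]=g
cv2.imwrite("pics/fin.png",c)
E
```

```text
t 20.6 pos [ 0.4715 -0.1419  0.1777] yaw 3.43 tilt [ 2.6e-03 -9.0e-04 -1.0e+00] F [ 0.2 -0.4  0.4] grip 0.0 op 0.405
shift [ 0.0125 -0.0563 -0.1115] turn [0.0012 0.0005 0.0036]
```

View pics/fin.png

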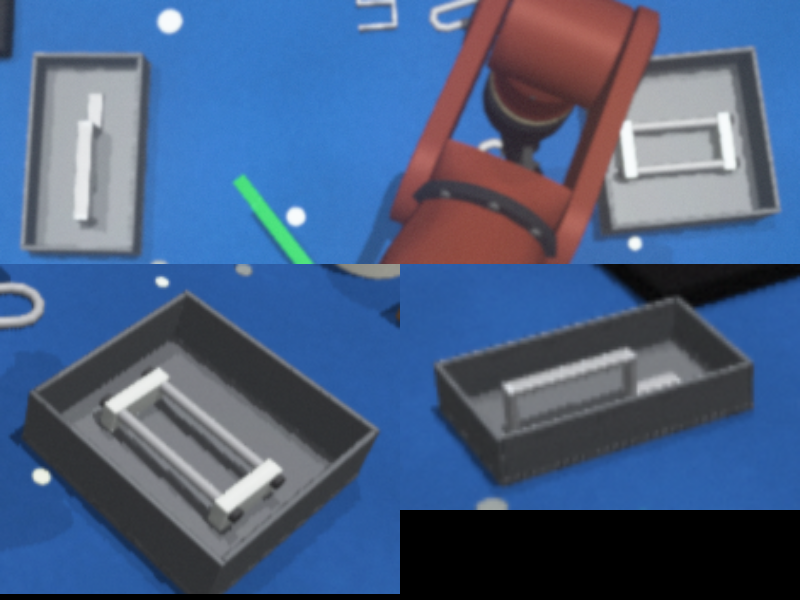

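The picture shows the hook standing inside the tray and the shackle lying flat near the middle of the bin. Both are released and the arm is clear of them.

```bash
python3 -c "
from rig import robot
print(robot.close_job())"
```

```text
the job is handed in; nothing more can be done
None
```

Job handed in at about 20.6 s of the 58 s allowed: the hook stands fully inside the long tray, and the shackle lies flat near the centre of the square bin, both released and the arm clear; no verdict was returned.

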